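# Set the ball-foot watch holders in their ring supports

## Robot

A 7-joint arm with a two-finger parallel gripper is mounted at the origin on a cart in front of the work surface, level with it; the furniture and walls round the work are solid. World frame = base frame: x ahead of the robot, y to its left, z up, the work surface at z = 0. Lengths are in m, angles in rad, forces in N, time in s.
With the tool pointing down it reaches from about 0.4 to 0.875 m from the base axis. Payload 19.3 kg.
Tool frame: the origin (TCP) lies on the centre line of the jaws, within the pads' length; the fingertips stand bot.tip_extent ahead of it and the grasp point (between the pads) lies 2 mm behind it (bot.tip_extent is the distance from the TCP to the fingertips, in m); z points along the fingers, y is the line along which they close (so a half turn about z gives the same grasp; the last joint's range is limited). The gripper opens to 85 mm and grips with 20 to 120 N. Pads are 22 mm wide; open, the fingers measure 114 mm over their backs; the gripper's body (76 mm by 85 mm) begins 54 mm behind the grasp point. The pads swing forward as they close: fully open they stand 13 mm farther back than shut.
Start: joints at [-1.213, 0.521, -0.036, 1.599, 0.021, 1.021, -0.113], TCP at [0.259, 0.569, 0.248] pointing down, gripper open.
Joint ranges: [-2.91, 2.91], [-0.3, 2.13], [-1.5, 1.42], [0.17, 2.43], [-1.26, 4.41], [0.16, 1.93], [-2.52, 2.52]. Speed limits (rad/s): [1.89, 1.89, 2.39, 2.39, 3.01, 3.01, 3.01].

## Interface

Orientations are given as a unit quaternion [x, y, z, w].
In Python, from rig import bot, jaws, cams, current_clock, current_qpos, current_qvel, current_joint_torque, current_position, current_eef_rot, current_ft_force, current_moment, current_finger_gap gives the robot as it stands. Calls block until the motion is done:
- bot.reach(position, orientation): joint-space move of the TCP to a pose.
- bot.line_to(position, attitude=None, vel=0.15, f_stop=None): straight line of the TCP; attitude=None keeps the orientation; vel is the mean speed in m/s. With f_stop (N) it stops when the force on the tool has changed by that much, and returns True; else False.
- bot.set_joints(angles): joint-space move.
- jaws.ungrasp() and jaws.grab(): open the fingers fully, or close them until they stop; the grip force is fixed at half the most.
- bot.hold(seconds).
- bot.ik(position, orientation): joint angles nearest the present ones, or None.
- cams.capture(name): name is "scene" or "top" or "wrist"; returns the picture (384x512x3 uint8, blue, green, red); there is no depth.
- cams.camera_model(name): a dict with "K" (3x3 intrinsics, pixels), "pose" (4x4, takes a point from camera to world coordinates); the wrist camera has in their place "tool_from_camera" (4x4, takes a point from camera to tool coordinates, whose origin is the TCP and whose axes are the flange's). Camera axes: x right, y down, z forward; pixel columns grow to the right and rows downward; lengths in m; the calibration is good to about 2 mm. The wrist camera is an equidistant fisheye: a pixel r from the principal point sees the ray r / f radians off the axis. A picture is of the moment at which its call begins: read the wrist's pose just before it. camera_model takes no time and is no camera call.
A pose or a line that the arm cannot do raises bot.MotionError and nothing moves.
- bot.hand_in(): hands the job in, once; it reports no verdict.
Readings, each from a call of its own:
- current_clock(): time.
- current_qpos(): joint angles.
- current_qvel(): joint speeds.
- current_joint_torque(): joint torques, N m.
- current_position(): TCP position.
- current_eef_rot(): TCP orientation.
- current_ft_force(): force on the tool from outside, world axes, zero at the start.
- current_moment(): the same for the moment, N m.
- current_finger_gap(): finger opening in m.
Only numpy, scipy, OpenCV 4.12 (cv2) and the standard library are available. Lean on these libraries where they do the work, as an engineer would, in place of code of your own. Each camera call takes 0.05 s, during which the arm holds its last target. There are 200 camera calls.

## Task

Get the inspection station ready: clear the two white tape rolls, the black marker and the red pen off the four black ring supports in the front row into the black tray on the left, and move every ball-foot watch holder from its sloped stand behind into a ring support of its own, any one, so that it sits centred in the ring and stands upright and level. Leave the watch in the tray and the loupe where they are.

Things in the scene. Friction and masses are not known exactly. Their poses are not given: they have to be found in the camera images.
- tray: Black felt-lined presentation tray, fixed, at the left. Origin: centre of its underside. 275 mm along its x, 300 mm along its y; felt floor 5 mm up, rim 19 mm high and 9 mm wide. A wrist watch lies in it along x, in the strip y = +70 to +130 mm of the tray's frame; the rest is free.
- ring_1_top (a point): Ring support (ring_1), fixed, level: black rubber ring, 104 mm outer and 54 mm inner diameter, flat top 24 mm above the table, open through to the table. This point: centre of the hole at the height of the ring's top. A seated ball has its centre 27 mm above this point.
- ring_2_top (a point): Ring support (ring_2), fixed, level: black rubber ring, 104 mm outer and 54 mm inner diameter, flat top 24 mm above the table, open through to the table. This point: centre of the hole at the height of the ring's top. A seated ball has its centre 27 mm above this point.
- ring_3_top (a point): Ring support (ring_3), fixed, level: black rubber ring, 104 mm outer and 54 mm inner diameter, flat top 24 mm above the table, open through to the table. This point: centre of the hole at the height of the ring's top. A seated ball has its centre 27 mm above this point.
- ring_4_top (a point): Ring support (ring_4), fixed, level: black rubber ring, 104 mm outer and 54 mm inner diameter, flat top 24 mm above the table, open through to the table. This point: centre of the hole at the height of the ring's top. A seated ball has its centre 27 mm above this point.
- holder_1_grip (a point): Watch-case holder (holder_1, may be absent), loose, 0.3 to 0.5 kg: steel ball foot of 76 mm diameter, a 40 mm neck, and on top a round aluminium grip head 44 mm across and 30 mm tall. This point: centre of the head, 56 mm from the ball's centre along the holder's z axis (from ball to head, vertical when upright). Starts leaning 25 degrees, roughly toward the robot, in a stand in the back row.
- holder_1_ball (a point): Centre of the ball foot of holder_1 (absent with it); 38 mm up when the ball is on the table. Weighted low: on the bare table the holder rights itself, but in a ring friction keeps whatever tilt it was left with. The fixed stand it starts in holds a rubber ring like the supports, tilted 25 degrees; about 110 mm wide and 75 mm high.
- holder_2_grip (a point): Watch-case holder (holder_2, may be absent), loose, 0.3 to 0.5 kg: steel ball foot of 76 mm diameter, a 40 mm neck, and on top a round aluminium grip head 44 mm across and 30 mm tall. This point: centre of the head, 56 mm from the ball's centre along the holder's z axis (from ball to head, vertical when upright). Starts leaning 25 degrees, roughly toward the robot, in a stand in the back row.
- holder_2_ball (a point): Centre of the ball foot of holder_2 (absent with it); 38 mm up when the ball is on the table. Weighted low: on the bare table the holder rights itself, but in a ring friction keeps whatever tilt it was left with. The fixed stand it starts in holds a rubber ring like the supports, tilted 25 degrees; about 110 mm wide and 75 mm high.
- holder_3_grip (a point): Watch-case holder (holder_3, may be absent), loose, 0.3 to 0.5 kg: steel ball foot of 76 mm diameter, a 40 mm neck, and on top a round aluminium grip head 44 mm across and 30 mm tall. This point: centre of the head, 56 mm from the ball's centre along the holder's z axis (from ball to head, vertical when upright). Starts leaning 25 degrees, roughly toward the robot, in a stand in the back row.
- holder_3_ball (a point): Centre of the ball foot of holder_3 (absent with it); 38 mm up when the ball is on the table. Weighted low: on the bare table the holder rights itself, but in a ring friction keeps whatever tilt it was left with. The fixed stand it starts in holds a rubber ring like the supports, tilted 25 degrees; about 110 mm wide and 75 mm high.
- holder_4_grip (a point): Watch-case holder (holder_4, may be absent), loose, 0.3 to 0.5 kg: steel ball foot of 76 mm diameter, a 40 mm neck, and on top a round aluminium grip head 44 mm across and 30 mm tall. This point: centre of the head, 56 mm from the ball's centre along the holder's z axis (from ball to head, vertical when upright). Starts leaning 25 degrees, roughly toward the robot, in a stand in the back row.
- holder_4_ball (a point): Centre of the ball foot of holder_4 (absent with it); 38 mm up when the ball is on the table. Weighted low: on the bare table the holder rights itself, but in a ring friction keeps whatever tilt it was left with. The fixed stand it starts in holds a rubber ring like the supports, tilted 25 degrees; about 110 mm wide and 75 mm high.
- roll_a_mid (a point): White roll of tape (roll_a), loose, 64 mm in diameter, 22 mm thick, open core about 40 mm; lies flat on one of the ring supports at the start. This point: its centre, half-way up; z is the roll's axis.
- roll_b_mid (a point): White roll of tape (roll_b), loose, 62 mm in diameter, 22 mm thick, open core about 40 mm; lies flat on one of the ring supports at the start. This point: its centre, half-way up; z is the roll's axis.
- marker_mid (a point): Black marker pen, loose, 142 mm long (along its y), 12 mm wide, 14 mm high, lying across one of the ring supports at the start. This point: its middle, half-way up.
- pen_mid (a point): Red ballpoint pen, loose, 120 mm long (along its y), 10 mm wide, 12 mm high, lying across one of the ring supports at the start. This point: its middle, half-way up.
- watch: Bystander: wrist watch with brown strap, 230 mm long (along its x), 42 mm wide, 10 mm high, lying loose in the tray. Origin: centre of its underside.
- loupe: Bystander: black eye loupe, 33 mm wide, 31 mm high, standing loose on the table behind the tray. Origin: centre of its underside.

How it is judged:
By the outcome, as a careful person would: the job done as asked, in the order asked, and still so for the second after the job is handed in, with the robot touching nothing.
Of holder_1, holder_2, holder_3, holder_4 only 3 to 4 are there at a start; the rules pass over those that are not, and their reading is None.
At some moment in a run one of roll_a, roll_b may be knocked a few centimetres aside while the robot is not near it.
Once in a run the grip may slacken for a moment while it holds something.
It also fails if it takes over 210 s, if anything falls off the work surface, if the arm or the gripper's body presses on something with over 40 N, if the wrist force passes 120 N, or if a joint passes its speed limit or range.

## Working session

There is one attempt and no reset: what is moved stays moved. The work goes in short steps, each a Python script; the robot and the scene stay as the last script left them, time stands still between calls to the robot, and variables do not carry over. Pictures are saved under pics/ and viewed, on a budget of 14 in all, crops included, one or two more only if the job needs it, and the job is handed in when it is done.

```bash
ls; mkdir -p pics; python3 - <<'E'
from rig import *
import cv2,numpy as np
np.set_printoptions(precision=4,suppress=True)
for n in ["scene","top"]:
    im=cams.capture(n); cv2.imwrite(f"pics/{n}0.png",cv2.resize(im,(800,600),interpolation=cv2.INTER_CUBIC)); cv2.imwrite(f"pics/{n}0_raw.png",im)
    m=cams.camera_model(n); print(n,m["K"],m["pose"])
m=cams.camera_model("wrist");print(m)
print(bot.tip_extent,current_clock(),current_position(),current_eef_rot(),current_finger_gap())
E
```

```text
pics
scene [[385.6162   0.     257.1942]
 [  0.     385.6162 191.0723]
 [  0.       0.       1.    ]] [[ 0.8936 -0.3396  0.2934  0.2643]
 [-0.4488 -0.6666  0.5952 -0.6144]
 [-0.0066 -0.6636 -0.7481  0.9412]
 [ 0.      0.      0.      1.    ]]
top [[435.2077   0.     245.6207]
 [  0.     435.2077 195.3704]
 [  0.       0.       1.    ]] [[ 0.0194 -0.9809  0.1934  0.2799]
 [-0.9997 -0.0218 -0.0101  0.0694]
 [ 0.0142 -0.1932 -0.9811  1.7003]
 [ 0.      0.      0.      1.    ]]
{'K': array([[297.3186,   0.    , 260.2821],
       [  0.    , 297.3186, 190.3012],
       [  0.    ,   0.    ,   1.    ]]), 'tool_from_camera': array([[-0.0008, -0.9597, -0.2811,  0.0714],
       [ 1.    , -0.0012,  0.0011, -0.0011],
       [-0.0014, -0.2811,  0.9597, -0.1244],
       [ 0.    ,  0.    ,  0.    ,  1.    ]])}
0.017 0.1 [0.2592 0.5684 0.2478] [ 0.2123  0.9772 -0.0005 -0.0001] 0.08577025241576487
```

View pics/top0.png

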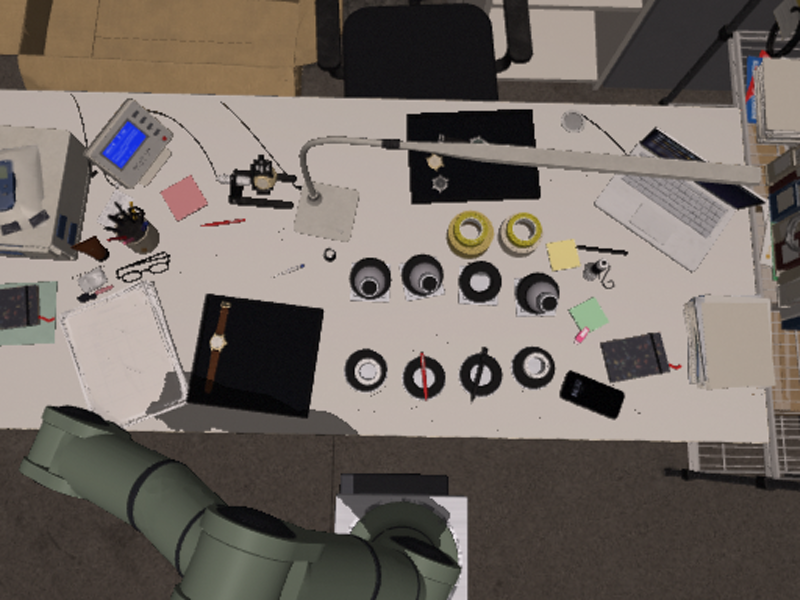

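View pics/scene0.png

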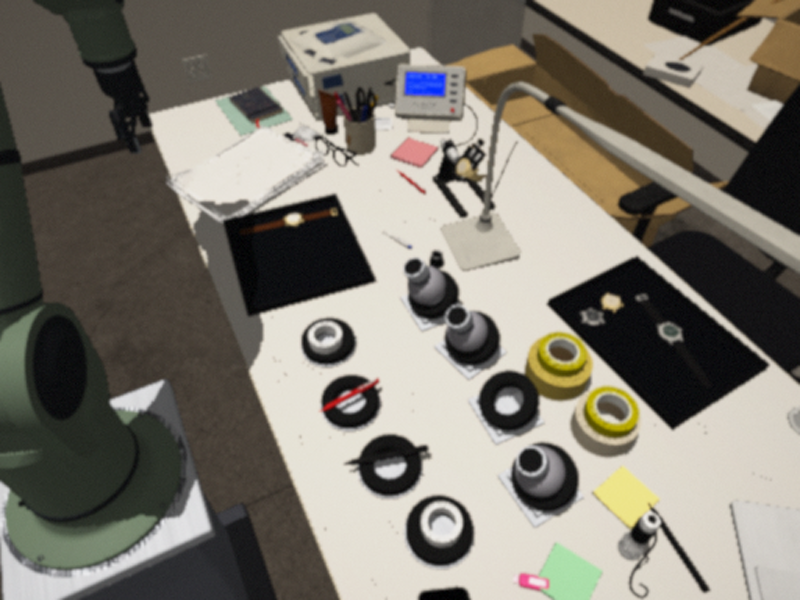

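The views show three leaning holders, at top-view heads (369,287), (426,284) and (546,302). The third stand, at (480,282), is empty. The rings are at (366,369) roll, (424,377) red pen, (481,374) marker and (533,366) roll. The tray corners are near (208,294), (323,308), (309,416) and (188,402).

```bash
cat > h.py <<'E'
from rig import *
import cv2,numpy as np
from scipy.spatial.transform import Rotation as R
np.set_printoptions(precision=4,suppress=True)
def px2w(n,uv,z,s=1.0,pose=None):
    """pixel -> world point on plane z; for wrist give pose=(p,q)"""
    m=cams.camera_model(n);K=m["K"];u=np.array(uv,float)/s
    d=np.array([(u[0]-K[0,2])/K[0,0],(u[1]-K[1,2])/K[1,1],1])
    if n=="wrist":
        r=np.hypot(d[0],d[1]);d=np.array([d[0]/r*np.sin(r),d[1]/r*np.sin(r),np.cos(r)])
        T=np.eye(4);T[:3,:3]=R.from_quat(pose[1]).as_matrix();T[:3,3]=pose[0];T=T@m["tool_from_camera"]
    else: T=m["pose"]
    d=T[:3,:3]@d;o=T[:3,3]
    return o+d*(z-o[2])/d[2]
def w2px(n,p,pose=None):
    m=cams.camera_model(n);K=m["K"]
    if n=="wrist":
        T=np.eye(4);T[:3,:3]=R.from_quat(pose[1]).as_matrix();T[:3,3]=pose[0];T=T@m["tool_from_camera"]
    else: T=m["pose"]
    c=T[:3,:3].T@(np.asarray(p,float)-T[:3,3])
    if n=="wrist":
        r=np.hypot(c[0],c[1]);th=np.arctan2(r,c[2]);a=c[:2]/r*th
    else: a=c[:2]/c[2]
    return np.array([K[0,0]*a[0]+K[0,2],K[1,1]*a[1]+K[1,2]])
def down(yaw=0,tilt=(0,0,0)):
    """tool down; finger closing line (tool y) at angle yaw from world y. q: tool x=+x world,y=-y"""
    return (R.from_rotvec(tilt)*R.from_euler('z',yaw)*R.from_quat([1,0,0,0])).as_quat()
E
python3 - <<'E'
from h import *
s=800/512
for k,uv,z in [("r1",(366,369),.024),("r2",(424,377),.024),("r3",(481,374),.024),("r4",(533,366),.024),("rollL",(369,370),.046),("rollR",(537,366),.046),
 ("h1",(369,287),.13),("h2",(426,284),.13),("h4",(546,302),.13),("t",(208,294),.019),("t",(323,308),.019),("t",(309,416),.019),("t",(188,402),.019),("loupe",(330,254),.03),
 ("pen a",(422,353),.036),("pen b",(426,400),.036),("mk a",(486,347),.038),("mk b",(473,400),.038)]:
    print(k,px2w("top",uv,z,s))
for k,uv,z in [("r1",(329,340),.024),("r2",(351,401),.024),("r3",(390,464),.024),("r4",(440,529),.024),("h1",(416,267),.14),("h2",(460,316),.14),("h4",(532,458),.14),("t",(222,207),.019),("t",(337,196),.019),("t",(374,280),.019),("t",(250,312),.019)]:
    print("S",k,px2w("scene",uv,z,s))
for t in np.linspace(0,1,6):
    u=np.array([300,160])*0+ (np.array([395,145])*(1-t)+np.array([760,175])*t)
    print("lamp z=.4/.5",px2w("top",u,.4,s)[:2],px2w("top",u,.5,s)[:2])
q=current_qpos()
for y in (.15,0,-.05,-.2,-.3):
  print(y,[ [bot.ik([x,y,.30],down(yw)) is not None for yw in (0,1.57,-1.57)] for x in (.45,.55,.7)])
E
```

```text
r1 [0.4493 0.0928 0.024 ]
r2 [ 0.4325 -0.0505  0.024 ]
r3 [ 0.4428 -0.1912  0.024 ]
r4 [ 0.4653 -0.3204  0.024 ]
rollL [0.4448 0.0852 0.046 ]
rollR [ 0.4631 -0.3251  0.046 ]
h1 [0.6328 0.089  0.13  ]
h2 [ 0.6431 -0.0459  0.13  ]
h4 [ 0.6059 -0.3301  0.13  ]
t [0.6305 0.4953 0.019 ]
t [0.601  0.2048 0.019 ]
t [0.3322 0.229  0.019 ]
t [0.3601 0.5253 0.019 ]
loupe [0.7388 0.1912 0.03  ]
pen a [ 0.4904 -0.0442  0.036 ]
pen b [ 0.3757 -0.0549  0.036 ]
mk a [ 0.5083 -0.202   0.038 ]
mk b [ 0.3779 -0.1691  0.038 ]
S r1 [0.4517 0.0838 0.024 ]
S r2 [ 0.4351 -0.0603  0.024 ]
S r3 [ 0.4443 -0.1993  0.024 ]
S r4 [ 0.4657 -0.329   0.024 ]
S h1 [0.6373 0.0813 0.14  ]
S h2 [ 0.6501 -0.0587  0.14  ]
S h4 [ 0.6077 -0.3356  0.14  ]
S t [0.3761 0.5724 0.019 ]
S t [0.635  0.4859 0.019 ]
S t [0.5972 0.1926 0.019 ]
S t [0.3377 0.2256 0.019 ]
lamp z=.4/.5 [0.8707 0.0395] [0.8253 0.0418]
lamp z=.4/.5 [ 0.8614 -0.1099] [ 0.8167 -0.0961]
lamp z=.4/.5 [ 0.8522 -0.2593] [ 0.8082 -0.234 ]
lamp z=.4/.5 [ 0.843  -0.4086] [ 0.7997 -0.3718]
lamp z=.4/.5 [ 0.8337 -0.5579] [ 0.7911 -0.5096]
lamp z=.4/.5 [ 0.8245 -0.7071] [ 0.7826 -0.6474]
0.15 [[True, True, True], [True, True, True], [True, True, True]]
0 [[True, True, True], [True, True, True], [True, True, True]]
-0.05 [[True, True, True], [True, True, True], [True, True, True]]
-0.2 [[True, True, True], [True, True, True], [True, True, True]]
-0.3 [[True, True, True], [True, True, True], [True, True, True]]
```

```bash
python3 - <<'E'
from h import *
import json
out={}
for i,(y) in enumerate((.03,-.26)):
    bot.reach([.55,y,.27],down(0)); bot.hold(.3)
    p,q=current_position(),current_eef_rot()
    im=cams.capture("wrist");cv2.imwrite(f"pics/w{i}.png",cv2.resize(im,(800,600),interpolation=cv2.INTER_CUBIC))
    out[i]=(list(p),list(q));print(p,q,current_clock())
json.dump(out,open("w.json","w"))
E
```

```text
[0.55   0.0302 0.27  ] [ 1.      0.0003 -0.     -0.    ] 2.6417
[ 0.5503 -0.2592  0.27  ] [ 1.      0.0006  0.     -0.0001] 4.1083
```

View pics/w0.png

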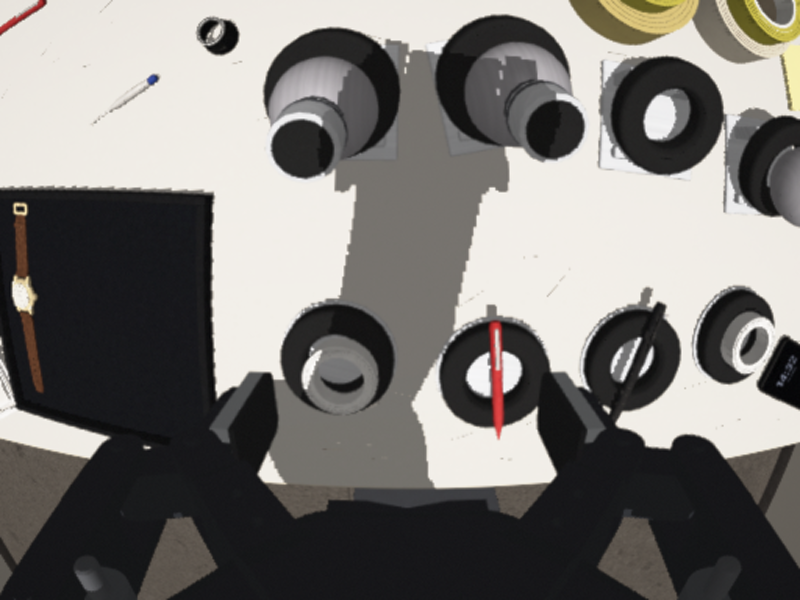

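View pics/w1.png

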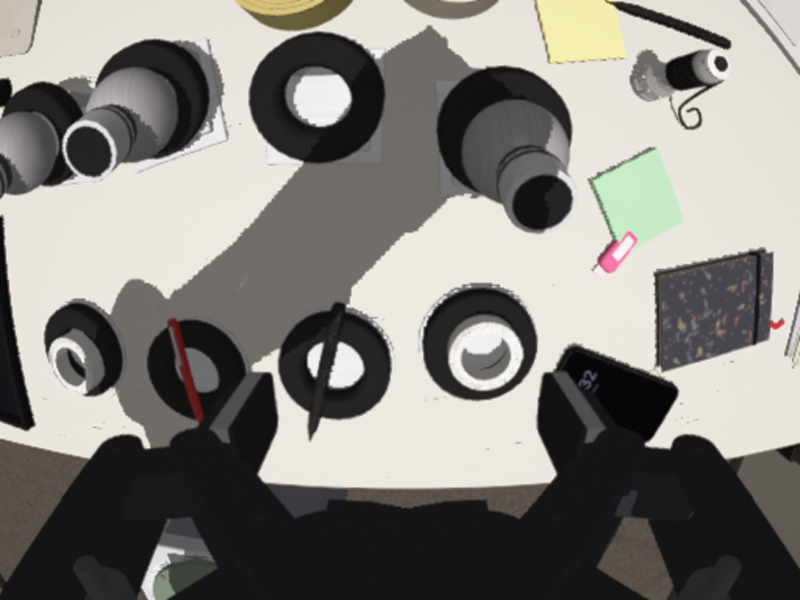

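In w0, the holder head faces are at (302,145) and (553,127), the left ring at (338,357) with its roll top at (341,374), and the pen runs (496,322) to (499,438). In w1, the head faces are at (92,150) and (541,203), the roll top at (486,352), and the marker runs (340,304) to (310,438).

```bash
cat > fit.py <<'E'
from h import *
import json
from scipy.optimize import least_squares
s=800/512
W={int(k):(np.array(v[0]),np.array(v[1])) for k,v in json.load(open("w.json")).items()}
for k,i,uv,z in [("r1",0,(338,357),.018),("r2",0,(495,371),.018),("r2",1,(196,368),.018),("r3",1,(335,363),.018),("r4",1,(479,342),.018),
 ("rollL",0,(341,374),.046),("rollR",1,(486,352),.046),("penA",0,(496,322),.032),("penB",0,(499,438),.032),("mkA",1,(340,304),.034),("mkB",1,(310,438),.034),("trayFR",0,(212,193),.019),("trayNR",0,(214,375),.019)]:
    print(k,px2w("wrist",uv,z,s,W[i]))
H={"h1":dict(w0=(302,145),top=(369,287),scene=(416,267),b0=(323,107)),
 "h2":dict(w0=(553,127),w1=(92,150),top=(426,284),scene=(460,316),b0=(516,100)),
 "h4":dict(w1=(541,203),top=(546,302),scene=(532,458),b1=(516,150))}
def proj(v,p): return w2px("wrist",p,W[int(v[1])]) if v[0] in "wb" else w2px(v,p)
res={}
for n,o in H.items():
    def f(x):
        b=x[:3];a=x[3];ax=np.array([-np.sin(np.radians(25))*np.cos(a),-np.sin(np.radians(25))*np.sin(a),np.cos(np.radians(25))])
        r=[(x[2]-.078)/.01]
        for v,uv in o.items():
            p=b if v[0]=="b" else b+.071*ax
            r+=list((proj(v,p)*s-uv)/({"w":1.5,"b":4}.get(v[0],2.5)))
        return np.array(r)
    sol=least_squares(f,[.66,-.05,.075,0]);x=sol.x;res[n]=x.tolist()
    print(n,x,"az",np.degrees(x[3]),sol.fun)
json.dump(res,open("hold.json","w"))
E
python3 fit.py
```

```text
r1 [0.4554 0.091  0.018 ]
r2 [ 0.4413 -0.05    0.018 ]
r2 [ 0.4399 -0.0566  0.018 ]
r3 [ 0.4497 -0.1954  0.018 ]
r4 [ 0.4702 -0.3231  0.018 ]
rollL [0.4522 0.0848 0.046 ]
rollR [ 0.4726 -0.3248  0.046 ]
penA [ 0.4934 -0.0449  0.032 ]
penB [ 0.3774 -0.0567  0.032 ]
mkA [ 0.5101 -0.205   0.034 ]
mkB [ 0.3786 -0.1692  0.034 ]
trayFR [0.6037 0.1957 0.019 ]
trayNR [0.4337 0.2139 0.019 ]
h1 [ 0.6637  0.087   0.0736 -0.0106] az -0.6072357636649 [-0.4408  0.0956 -0.0313  0.2795 -0.4433 -1.2764 -0.2582 -0.0126 -0.3255]
h2 [ 0.6743 -0.0456  0.0686  0.2761] az 15.817998463172168 [-0.9443  0.0911  0.4917 -0.224  -0.2823  1.3819 -0.4532 -1.6155  0.6505
 -0.3548 -1.6574]
h4 [ 0.6327 -0.334   0.0787  0.0064] az 0.3655407864440308 [ 0.0746  0.0369 -0.3351  1.2547  0.1053 -1.2643 -0.1656 -0.0124  0.2848]
```

```bash
cat >> h.py <<'E'
TC=np.array([.484,.3605]);TY=np.radians(-6.5)
def tray(x,y): return TC+np.array([[np.cos(TY),-np.sin(TY)],[np.sin(TY),np.cos(TY)]])@[x,y]
def pick(xy,z,yaw,hz=.16):
    bot.reach([*xy,hz],down(yaw)); jaws.ungrasp()
    hit=bot.line_to([*xy,z],vel=.12,f_stop=12); jaws.grab()
    g=current_finger_gap(); bot.line_to([*xy,hz],vel=.15)
    print("pick",xy,"hit",hit,"gap",g,current_finger_gap(),"F",current_ft_force(),current_clock())
    return g
def put(xy,z,yaw,hz=.16):
    bot.reach([*xy,hz],down(yaw)); hit=bot.line_to([*xy,z],vel=.1,f_stop=12); g=current_finger_gap()
    z1=current_position()[2]; jaws.ungrasp(); bot.line_to([*xy,hz],vel=.2)
    print("put hit",hit,"gap",g,z1,current_clock())
def shot(name,crop=None,cam="wrist"):
    p,q=current_position(),current_eef_rot();im=cams.capture(cam);h,w=im.shape[:2]
    x0,y0,x1,y1=crop or (0,0,w,h);f=min(800/(x1-x0),600/(y1-y0))
    cv2.imwrite(f"pics/{name}.png",cv2.resize(im[y0:y1,x0:x1],None,fx=f,fy=f,interpolation=cv2.INTER_CUBIC))
    print(name,"scale",f,"off",x0,y0,"pose",repr(list(p)),repr(list(q)))
E
python3 - <<'E'
from h import *
yw=TY+np.pi/2
if bot.ik([.472,-.325,.16],down(yw)) is None or bot.ik([*tray(-.06,-.1),.16],down(yw)) is None: yw-=np.pi
g=pick([.4726,-.3248],.039,yw)
if g>.05: put(tray(-.065,-.1),.021,yw)
E
```

```text
pick [0.4726, -0.3248] hit False gap 0.05962321871109317 0.05953036598283722 F [ 0.0699  0.3315 -0.0854] 8.1667
put hit True gap 0.05915157719235448 0.02328564885035734 12.8083
```

```bash
python3 - <<'E'
from h import *
yw=TY+np.pi/2
g=pick([.4522,.0848],.039,yw)
if g<.05: raise SystemExit
put(tray(.065,-.1),.021,yw)
g=pick([.4444,-.187],.043,np.radians(-15.2))
if g<.004: raise SystemExit
put(tray(0,-.01),.026,TY)
g=pick([.4354,-.0508],.043,np.radians(5.8))
if g<.004: raise SystemExit
put(tray(0,.03),.039,TY)
bot.reach([.45,.25,.33],down(0));shot("t1")
E
```

```text
pick [0.4522, 0.0848] hit False gap 0.06017210536577506 0.060964206741034706 F [-0.3501 -0.5683 -0.5013] 16.2917
put hit True gap 0.06082622702568943 0.023504304661006288 19.5583
pick [0.4444, -0.187] hit False gap 0.010152560590700964 0.010526352241977618 F [-0.0396  0.2633  0.4678] 24.15
put hit False gap 0.010709191411543913 0.026540679276175646 29.1167
pick [0.4354, -0.0508] hit False gap 0.008751206928481926 0.008032048734759684 F [-0.6084  0.075  -0.2106] 33.575
put hit False gap 0.008042559229033425 0.039598106574741984 38.05
t1 scale 1.5625 off 0 0 pose [np.float64(0.4497016630722306), np.float64(0.25119121857719845), np.float64(0.32893199761414094)] [np.float64(0.9999996973107586), np.float64(0.0005562330630152854), np.float64(-0.0003883942735122786), np.float64(0.0003809633307415879)]
```

View pics/t1.png

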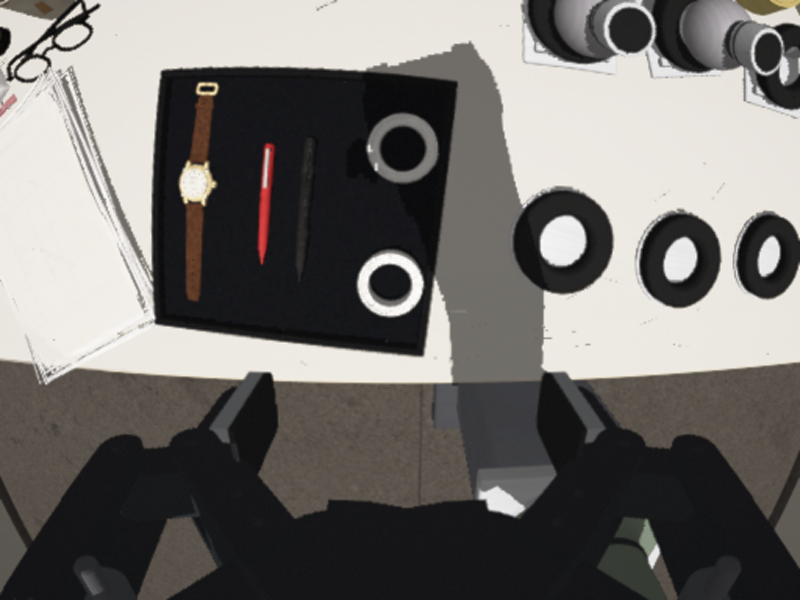

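All four items are in the tray: pen at (266,205), marker at (307,210), rolls at (403,147) and (391,284). The watch is untouched. Next I locate the ring holes automatically, then move the first holder.

```bash
cat >> h.py <<'E'
def findhole(xy,z=.25):
    bot.reach([xy[0]-.071,xy[1],z],down(0)); bot.hold(.3)
    P=(current_position(),current_eef_rot()); im=cams.capture("wrist")
    c=w2px("wrist",[*xy,.024],P); g=cv2.cvtColor(im,cv2.COLOR_BGR2GRAY)
    b=(g>75).astype(np.uint8); n,l,st,ce=cv2.connectedComponentsWithStats(b)
    ok=[(np.hypot(*(ce[i]-c)),i) for i in range(1,n) if 300<st[i,4]<4000]
    d,i=min(ok); cn,_=cv2.findContours((l==i).astype(np.uint8),0,1); e=cv2.fitEllipse(cv2.convexHull(cn[0]))
    w=px2w("wrist",e[0],.012,1,P); print("hole",xy,"->",w,"axes",e[1],"centroid",ce[i],"ell",e[0]); return w[:2]
def haxis(x,tilt=np.radians(25)):
    a=x[3];ax=np.array([-np.sin(tilt)*np.cos(a),-np.sin(tilt)*np.sin(a),np.cos(tilt)])
    rv=np.cross([0,0,1],ax);rv=rv/np.linalg.norm(rv)*tilt
    return ax,down(a,rv)
OFF=.058
def take(x):
    ax,q=haxis(x);b=np.array(x[:3]); jaws.ungrasp()
    bot.reach(b+ax*(OFF+.10),q); f0=np.array(current_ft_force())
    hit=bot.line_to(b+ax*OFF,vel=.1,f_stop=12); jaws.grab(); print("hit",hit,"gap",current_finger_gap(),"F",np.array(current_ft_force())-f0)
    bot.line_to(b+ax*(OFF+.06),vel=.1); print("lift F",np.array(current_ft_force())-f0,"gap",current_finger_gap(),current_clock())
E
python3 - <<'E'
from h import *
import json
R0={"r1":(.4554,.091),"r2":(.4406,-.053),"r3":(.4497,-.1954),"r4":(.4702,-.3231)}
out={}
for k in ("r4","r3","r2","r1"): out[k]=list(findhole(R0[k]))
json.dump(out,open("rings.json","w"))
H=json.load(open("hold.json"))
take(H["h1"]); bot.reach([.52,.09,.22],down(0)); shot("h1carry",cam="scene",crop=(150,100,406,292)); shot("h1w")
print(current_ft_force(),current_clock())
E
```

```text
hole (0.4702, -0.3231) -> [ 0.4645 -0.3246  0.012 ] axes (43.006351470947266, 43.501956939697266) centroid [261.4039 110.5543] ell (261.4019470214844, 110.52311706542969)
hole (0.4497, -0.1954) -> [ 0.4435 -0.1932  0.012 ] axes (43.044212341308594, 43.54253005981445) centroid [257.3441 110.5911] ell (257.3264465332031, 110.56668853759766)
hole (0.4406, -0.053) -> [ 0.4336 -0.0513  0.012 ] axes (43.025306701660156, 43.464298248291016) centroid [257.7168 111.2825] ell (257.7072448730469, 111.33596801757812)
hole (0.4554, 0.091) -> [0.4492 0.0934 0.012 ] axes (42.98646926879883, 43.583984375) centroid [257.3515 110.8054] ell (257.32757568359375, 110.82022857666016)
hit False gap 0.04222003261633837 F [-2.4954  2.4039  7.0587]
lift F [ 0.1584  0.5486 -3.525 ] gap 0.042238493179623235 47.9417
h1carry scale 3.125 off 150 100 pose [np.float64(0.5204063503485482), np.float64(0.09003766680429791), np.float64(0.2192073612062371)] [np.float64(0.9999997545548779), np.float64(0.0001152067255795736), np.float64(0.0006834276291634558), np.float64(0.00010268529609163641)]
h1w scale 1.5625 off 0 0 pose [np.float64(0.520241724717569), np.float64(0.08996598582384167), np.float64(0.219187282944343)] [np.float64(0.9999998722879875), np.float64(2.1868880190082825e-05), np.float64(0.0005044965189469915), np.float64(-2.071287310400478e-05)]
[-0.2928  0.0239 -3.4421] 48.75
```

View pics/h1carry.png

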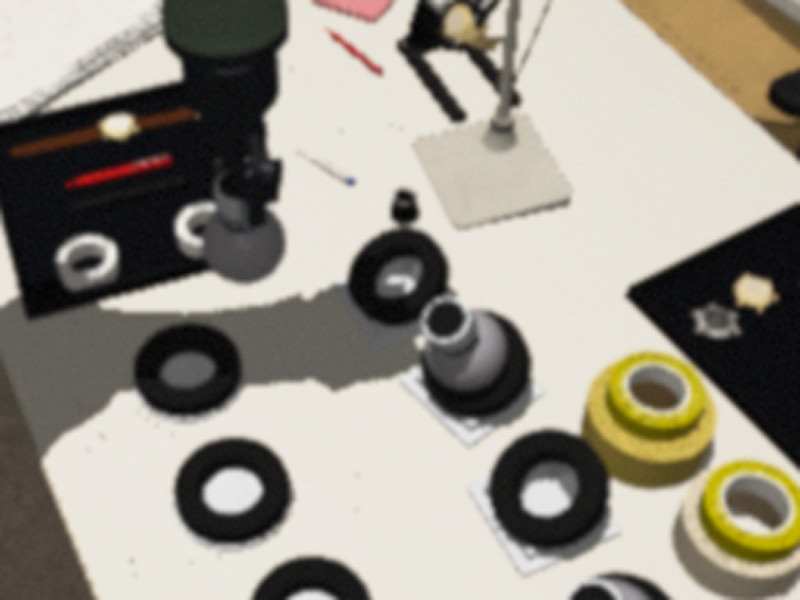

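The holder hangs upright in the gripper, with its ball at (243,242) in the crop. Next I seat it in ring 1, nulling the lateral force.

```bash
cat >> h.py <<'E'
def seat(xy,yaw,Fn=10):
    xy=np.array(xy,float)
    bot.reach([*xy,.19],down(yaw)); bot.hold(.3); f0=np.array(current_ft_force())
    bot.line_to([*xy,.125],vel=.12,f_stop=12)
    hit=bot.line_to([*xy,.100],vel=.03,f_stop=Fn); bot.hold(.2)
    p=np.array(current_position()); print("seat hit",hit,p,"F",np.array(current_ft_force())-f0)
    for i in range(8):
        F=np.array(current_ft_force())-f0
        if np.hypot(*F[:2])<.8: break
        p[:2]+=np.clip(F[:2]*.0002,-.001,.001); p[2]+=np.clip((F[2]-8)*.00005,-.0005,.0005)
        bot.line_to(p,vel=.02); bot.hold(.1); print(i,p,"F",np.array(current_ft_force())-f0)
    print("gap",current_finger_gap(),"shift",p[:2]-xy,current_clock())
    return p
E
python3 - <<'E'
from h import *
import json
r=json.load(open("rings.json"));print(seat(r["r1"],0))
print(current_moment())
E
```

```text
seat hit True [0.4494 0.0935 0.1085] F [ 3.7479 -0.0706  2.199 ]
0 [0.4502 0.0935 0.1082] F [2.052  0.369  6.4747]
1 [0.4506 0.0936 0.1081] F [ 1.5102 -0.8673  5.2957]
2 [0.4509 0.0934 0.108 ] F [1.0501 2.5083 6.3614]
3 [0.4511 0.0939 0.1079] F [ 1.5103 -1.4791  4.1515]
4 [0.4514 0.0936 0.1077] F [ 0.8727 -0.0762  4.4488]
5 [0.4515 0.0936 0.1075] F [0.2353 0.2044 6.8362]
gap 0.04299710724200369 shift [0.0024 0.0002] 53.0333
[0.4515 0.0936 0.1075]
[-0.0044  0.1764  0.03  ]
```

```bash
cat >> h.py <<'E'
def release(p):
    jaws.ungrasp(); print("rel gap",current_finger_gap()); bot.line_to([p[0],p[1],.21],vel=.12)
def check(xy,name):
    bot.reach([xy[0]-.071,xy[1],.28],down(0)); bot.hold(.3)
    P=(current_position(),current_eef_rot()); c=w2px("wrist",[*xy,.122],P).round().astype(int)
    im=cams.capture("wrist"); cr=im[c[1]-56:c[1]+56,c[0]-75:c[0]+75]
    cv2.imwrite(f"pics/{name}.png",cv2.resize(cr,None,fx=5.33,fy=5.33,interpolation=cv2.INTER_CUBIC))
    f=lambda z:((w2px("wrist",[*xy,z],P)-(c-[75,56]))+.5)*5.33-.5
    print(name,"expected head-top px",f(.122),"ring-top px",f(.024),current_clock())
E
python3 - <<'E'
from h import *
p=[.4515,.0936,.1075]
release(p); check(p[:2],"c1")
E
```

```text
rel gap 0.0855183298424009
c1 expected head-top px [402.2728 300.5418] ring-top px [404.2297 299.365 ] 55.5667
```

View pics/c1.png

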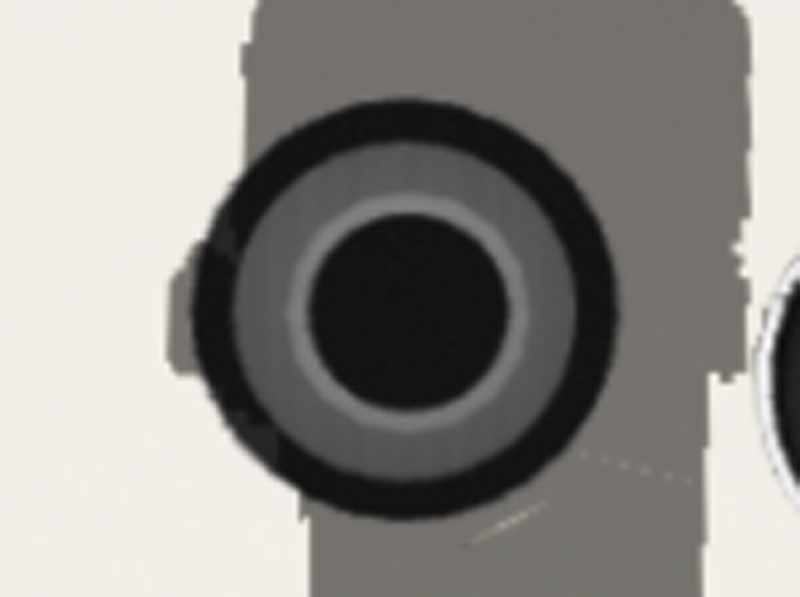

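The ring is centred at (405,309), the ball at (405,310) and the head rim at (408,312), so holder 1 is centred to about 0.5 mm and under 1° from upright. Now the second holder.

```bash
python3 - <<'E'
from h import *
import json
H=json.load(open("hold.json"));r=json.load(open("rings.json"))
take(H["h2"]); bot.reach([.52,-.05,.22],down(H["h2"][3])); shot("h2w"); print("gap",current_finger_gap())
p=seat(np.array(r["r2"])+[.0024,.0002],H["h2"][3]); print(p)
if abs(p[2]-.1075)<.003 and .035<current_finger_gap()<.05:
    release(p); check(p[:2],"c2")
E
```

```text
hit False gap 0.042986740464067155 F [-2.3801 -1.3971  4.4449]
lift F [-0.5655 -0.7136 -4.722 ] gap 0.04270161862741965 59.975
h2w scale 1.5625 off 0 0 pose [np.float64(0.5205928699116297), np.float64(-0.049370953085551166), np.float64(0.2192076801772573)] [np.float64(0.990387456101802), np.float64(0.13831754262324733), np.float64(0.000835927292077423), np.float64(-0.0004954032998777465)]
gap 0.04260647667000677
seat hit True [ 0.4359 -0.051   0.1055] F [-2.2135  0.1507 19.1359]
0 [ 0.4355 -0.051   0.106 ] F [0.4365 0.5857 0.3155]
gap 0.04284453143235152 shift [-0.0005  0.0001] 63.3583
[ 0.4355 -0.051   0.106 ]
rel gap 0.08530320711679741
c2 expected head-top px [402.4834 299.3036] ring-top px [404.3255 298.2544] 65.9167
```

View pics/c2.png

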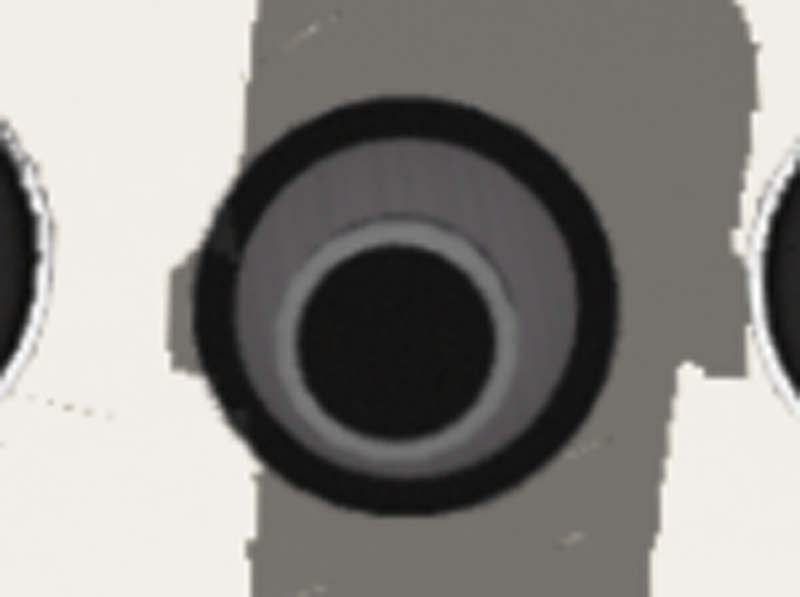

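The head rim is at (396,341) and the ball at (406,309), so holder 2 leans about 5° toward the robot. I'll square it up by closing the jaws on it upright, along y and then along x, at the ring centre.

```bash
cat >> h.py <<'E'
def square(xy,z=.1075,yaws=(0,np.pi/2)):
    for yw in yaws:
        if bot.ik([*xy,.2],down(yw)) is None: yw-=np.pi
        bot.reach([*xy,.2],down(yw)); bot.hold(.2); f0=np.array(current_ft_force())
        hit=bot.line_to([*xy,z],vel=.08,f_stop=12); jaws.grab(); bot.hold(.2)
        print("sq",yw,hit,"gap",current_finger_gap(),"F",np.array(current_ft_force())-f0)
        jaws.ungrasp(); bot.line_to([*xy,.2],vel=.12)
E
python3 - <<'E'
from h import *
xy=[.436,-.0511]
square(xy); check(xy,"c2b")
E
```

```text
sq 0 False gap 0.04247673170295442 F [-0.8011  1.8404  5.5942]
sq 1.5707963267948966 False gap 0.04256498405121755 F [-3.3614 -0.2124  5.5931]
c2b expected head-top px [399.2886 299.4119] ring-top px [401.0143 298.5409] 76.875
```

View pics/c2b.png

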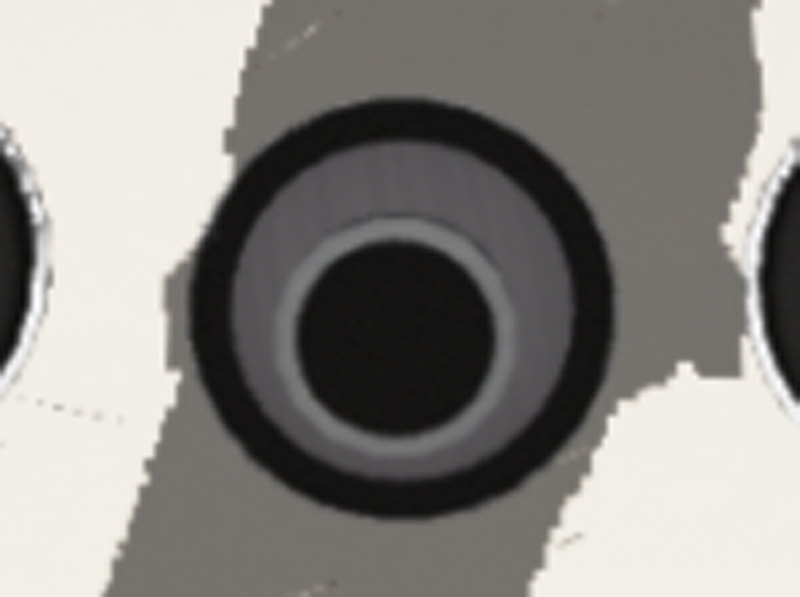

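The head rim is at (396,337) against the ring at (402,308), so squaring barely helped. I'll code the tilt check, grip along the lean direction, and rotate the holder about its ball centre.

```bash
cat >> h.py <<'E'
def meas(xy,verbose=True):
    """head-top offset from ring centre (world mm, model-corrected) -> tilt vector deg (x,y)"""
    bot.reach([xy[0]-.071,xy[1],.28],down(0)); bot.hold(.3)
    P=(current_position(),current_eef_rot()); im=cams.capture("wrist"); return measim(im,P,xy)
def measim(im,P,xy):
    c=w2px("wrist",[*xy,.06],P).round().astype(int); o=c-[60,56]
    g=cv2.resize(cv2.cvtColor(im,cv2.COLOR_BGR2GRAY)[o[1]:o[1]+112,o[0]:o[0]+120],None,fx=4,fy=4,interpolation=cv2.INTER_CUBIC)
    n,l,st,ce=cv2.connectedComponentsWithStats((g<50).astype(np.uint8))
    big=sorted(range(1,n),key=lambda i:np.hypot(*(ce[i]-[240,224])) if st[i,4]>5000 else 1e9)[:2]
    r,h=sorted(big,key=lambda i:-st[i,2])
    el=lambda i:(np.array(cv2.fitEllipse(cv2.convexHull(max(cv2.findContours((l==i).astype(np.uint8),0,1)[0],key=len)))[0])+.5)/4-.5+o
    rc,hc=el(r),el(h); rw=px2w("wrist",rc,.02,1,P); hw=px2w("wrist",hc,.122,1,P)
    # remove horizontal calibration bias: treat as seen-from-camera angle
    d=(hw-rw)[:2]; t=np.degrees(np.arcsin(d/.071)); print("ring",rw[:2],"head",hw[:2],"d mm",d*1e3,"tilt deg",t,current_clock()); return d,rw[:2]
def rotfix(xy,d,over=(0,0),zc=.0495):
    """grip aligned with lean d (m at 71 mm), closing along lean, rotate to upright(+over deg)"""
    def pose(v,yaw):
        v=np.array(v,float);ax=np.array([v[0]/.071,v[1]/.071,0]);ax[2]=np.sqrt(1-ax@ax);rv=np.cross([0,0,1],ax)
        n=np.linalg.norm(rv);rv=rv/n*np.arcsin(n) if n>1e-9 else rv
        return ax,down(yaw,rv)
    yaw=np.arctan2(d[1],d[0])+np.pi/2; yaw=(yaw+np.pi/2)%np.pi-np.pi/2
    b=np.array([*xy,zc]);ax,q=pose(d,yaw)
    bot.reach(b+ax*(OFF+.09),q); f0=np.array(current_ft_force()); hit=bot.line_to(b+ax*OFF,vel=.08,f_stop=12); jaws.grab(); bot.hold(.1)
    print("hit",hit,"F",np.array(current_ft_force())-f0)
    ax2,q2=pose(np.array(over),yaw); bot.line_to(b+ax2*OFF,attitude=q2,vel=.02); bot.hold(.3)
    print("F",np.array(current_ft_force())-f0,current_position()); jaws.ungrasp(); bot.line_to(b+ax2*(OFF+.09),vel=.12)
E
python3 - <<'E'
from h import *
d1,_=meas([.4515,.0936]); xy=[.436,-.0511]; d,_=meas(xy)
rotfix(xy,d-d1*.5); meas(xy)
E
```

```text
ring [0.449  0.0933] head [0.4494 0.0925] d mm [ 0.3656 -0.8713] tilt deg [ 0.2951 -0.7032] 77.8583
ring [ 0.4335 -0.0513] head [ 0.429  -0.0504] d mm [-4.4267  0.9704] tilt deg [-3.5746  0.7831] 78.8417
hit False F [-2.6734  0.7515 11.2431]
F [-3.7401  1.7032  8.2976] [ 0.4357 -0.051   0.1076]
ring [ 0.4335 -0.0514] head [ 0.4341 -0.0516] d mm [ 0.6516 -0.2447] tilt deg [ 0.5258 -0.1975] 85.675
```

Holder 2 is upright within about 0.5°. Now the last holder, at the right.

```bash
python3 - <<'E'
from h import *
import json
H=json.load(open("hold.json"));r=json.load(open("rings.json"))
xy=np.array(r["r4"])+[.0024,.0002]
take(H["h4"]); bot.reach([.53,-.33,.22],down(0)); print("gap",current_finger_gap())
p=seat(xy,0); print(p)
if abs(p[2]-.107)<.004 and .035<current_finger_gap()<.05:
    release(p); d,_=meas(xy)
    if np.hypot(*d)>.0015: rotfix(xy,d); meas(xy)
E
```

```text
hit False gap 0.042174720761789686 F [-1.9101 -0.3659  5.5668]
lift F [-0.782  -0.9803 -4.3803] gap 0.04242164323435472 90.075
gap 0.04253196665655336
seat hit True [ 0.4676 -0.3245  0.1127] F [-0.298   0.7625 12.8431]
0 [ 0.4675 -0.3243  0.113 ] F [-1.9054 -0.2236  7.2803]
1 [ 0.4671 -0.3244  0.1129] F [ 0.2147 -0.4358  8.8002]
gap 0.04230123863393484 shift [0.0002 0.    ] 93.4167
[ 0.4671 -0.3244  0.1129]
```

The height difference matches my higher z estimate for this stand, since I gripped higher on the head, so the holder is seated. Releasing and checking.

```bash
python3 - <<'E'
from h import *
import json
r=json.load(open("rings.json"));xy=np.array(r["r4"])+[.0024,.0002]
release([.4671,-.3244]); d,_=meas(xy)
if np.hypot(*d)>.0015: rotfix(xy,d); meas(xy)
bot.reach([.40,-.12,.36],down(0)); bot.hold(.5); shot("f_w"); shot("f_top",cam="top",crop=(100,120,400,345))
E
```

```text
rel gap 0.08562929069803149
ring [ 0.4648 -0.3246] head [ 0.4659 -0.325 ] d mm [ 1.1431 -0.4544] tilt deg [ 0.9225 -0.3667] 95.7083
f_w scale 1.5625 off 0 0 pose [np.float64(0.3999870067316856), np.float64(-0.12014097883642495), np.float64(0.3599671082510192)] [np.float64(0.9999999860413464), np.float64(-0.00014608832027588847), np.float64(-4.94460426509257e-05), np.float64(6.426973186282488e-05)]
f_top scale 2.6666666666666665 off 100 120 pose [np.float64(0.3999900141585356), np.float64(-0.12007315160981757), np.float64(0.35997284664698154)] [np.float64(0.999999996010523), np.float64(-7.521194028364127e-05), np.float64(-3.968627233150075e-05), np.float64(2.7333454501193202e-05)]
```

View pics/f_w.png

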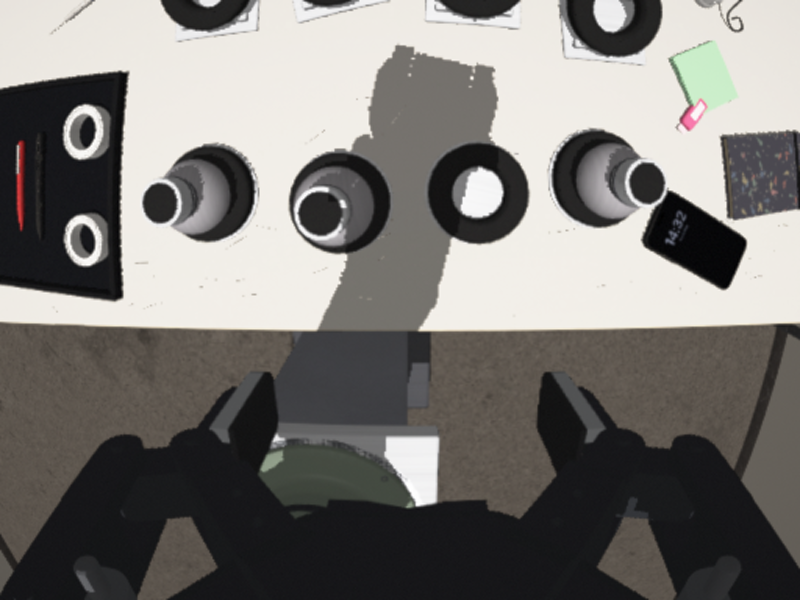

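Everything is in place. The holders are at about (163,203), (320,213) and (645,183), and the rings at x≈205, 340 and 598. Ring 3 is empty. The rolls, pen and marker are in the tray, and the robot is clear. Handing in.

```bash
python3 -c "
from h import *
bot.hand_in(); print(current_clock())"
```

```text
the job is handed in; nothing more can be done
the job is handed in; nothing more can be done
```

I handed the job in at about 97 s of the 210 s. Both tape rolls, the marker and the pen are in the tray, clear of the watch. The three holders present are seated in rings 1, 2 and 4; ring 3 stays empty because the fourth holder was absent.

- **Tilt and centring:** The last wrist-camera checks put the holders 0.8°, 0.6° and 1.0° from upright (rings 1, 2 and 4). In the close-ups of rings 1 and 2, the ball sat centred in the ring. For ring 4 I relied on the code's measurement and the final overview.
- **Correction on ring 2:** That holder was first left leaning about 5°, and closing the jaws on it upright barely helped. Gripping it along the lean and rotating it about its ball centre fixed it.
- **Ring 4 height:** The tool stopped about 5 mm higher when seating this holder. I put that down to gripping higher on the head, and its tilt after release was fine.
- **Disagreements:** The wrist camera and the force-based ring centre differed by about 2.4 mm, within the stated calibration.
- **Disturbances:** I noticed neither a knocked roll nor a slackened grip.
- **Not rechecked:** I did not measure the loupe again at the end. It was still standing behind the tray in the picture taken while I carried the first holder.

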